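# Load the curing cabinet drawer with primed trim caps and start the cure

## Task

Pull the curing cabinet's drawer, which stands ajar, right out and lay in it all the light-grey-primed car trim caps from the felt-covered bench, each flat on the drawer floor and face up, none on top of another. Then push the drawer fully home, without slamming it, until it seats at its detent, and only then press the start plunger on top of the cabinet right down to its stop and let it come up again. Leave the primer can, the tape roll and the screwdriver where they are, and never push the start plunger while the drawer is not shut.

Things in the scene. Friction and masses are not known exactly. Their poses are not given: they have to be found in the camera images.
- cap_a: Roof-rail foot cover, bare light grey primer: flange 88 x 44 mm, 12 mm thick, with a 62 x 30 mm hump on it, 23 mm high overall. Origin at the centre of the underside, x along its length, y across its width, z out of the face. Starts face up on the bench; may be absent.
- cap_b: Door-handle end cap, bare light grey primer: rounded block 84 x 34 mm, 20 mm high (22.5 mm with a thin raised panel). Origin at the centre of the underside, x along its length, y across its width, z out of the face. Starts face up on the bench; may be absent.
- cap_c: Towing-eye cover, bare light grey primer: rounded plate 68 x 58 mm, 14 mm thick, with a 50 x 40 mm raised panel, 18 mm high overall. Origin at the centre of the underside, x along its length, y across its width, z out of the face. Starts face up on the bench; may be absent.
- cap_d: Roof-rail foot cover, bare light grey primer: flange 88 x 44 mm, 12 mm thick, with a 62 x 30 mm hump on it, 23 mm high overall. Origin at the centre of the underside, x along its length, y across its width, z out of the face. Starts face up on the bench; may be absent.
- cap_e: Door-handle end cap, bare light grey primer: rounded block 84 x 34 mm, 20 mm high (22.5 mm with a thin raised panel). Origin at the centre of the underside, x along its length, y across its width, z out of the face. Starts face up on the bench; may be absent.
- cap_f: Towing-eye cover, bare light grey primer: rounded plate 68 x 58 mm, 14 mm thick, with a 50 x 40 mm raised panel, 18 mm high overall. Origin at the centre of the underside, x along its length, y across its width, z out of the face. Starts face up on the bench; may be absent.
- cabinet: Low white benchtop UV-LED curing cabinet, 374 mm wide (y), 300 mm deep (x), top at 114 mm, with a finned heat sink to 144 mm on the rear of its top; fixed. Origin on the bench under the middle of its front face, x into the cabinet, y along the front; the drawer opens to its -x.
- drawer (a joint): Drawer travel in m: 0 shut and seated, 0.235 fully open; starts ajar, 0.06 to 0.14. It stays where it is left, moves with 1 to 2 N plus drag, and over the last 16 mm of closing rides over a sprung roller (about 5 to 6 N) that then pulls it shut and holds it.
- tray (a point): Centre of the drawer's inside floor, upper face, 24 mm above the bench; its axes are the cabinet's (x into the cabinet, y along the front). Inside the drawer is 219 mm (x) by 320 mm (y) of flat metal; the side and rear walls rise 37 mm above the floor and are 6 mm thick, the front panel rises 62 mm. It moves with the drawer; when fully open the rear wall is 10 mm clear of the cabinet's front.
- pull (a point): Middle of the drawer's bar handle: bar of 12 mm diameter and 140 mm length along the front, its axis 40 mm out from the front panel and 68 mm above the bench. The front panel is 374 mm wide, from 12 to 86 mm above the bench.
- start (a joint): Start plunger travel in m: 0 up, 0.012 down on its stop. Its spring takes about 3 N to start, 7 N at the stop, and brings it back up.
- start_top (a point): Middle of the top of the black mushroom head of the start plunger (48 mm diameter), near the front edge at one end of the cabinet's top, about 157 mm above the bench when up; the steel bezel round its stem reaches 130 mm.
- can: Bystander: can of primer, 66 mm diameter, 115 mm high, standing; origin at the centre of its base.
- tape: Bystander: roll of masking tape lying flat, 104 mm diameter, 25 mm high; origin at the centre of its underside.
- driver: Bystander: screwdriver lying on the bench, about 200 mm long along its x.
There are look-alikes about, which are no part of the job. What is shaped like the cap_a but brown or orange is not meant. What is shaped like the cap_b but red is not meant.

How it is judged:
By the outcome, as a careful person would: the job done as asked, in the order asked, and still so for the second after the job is handed in, with the robot touching nothing.
Of cap_a, cap_b, cap_c, cap_d, cap_e, cap_f only 4 to 6 are there at a start; the rules pass over those that are not, and their reading is None.
At some moment in a run one of cap_a, cap_b, cap_c, cap_d, cap_e, cap_f may be knocked a few centimetres aside while the robot is not near it.
Once in a run the grip may slacken for a moment while it holds something.
It also fails if it takes over 210 s, if anything falls off the work surface, if the arm or the gripper's body presses on something with over 40 N, if the wrist force passes 120 N, or if a joint passes its speed limit or range.

## Robot

A 6-joint arm with a two-finger parallel gripper is mounted at the origin on the work surface. World frame = base frame: x ahead of the robot, y to its left, z up, the work surface at z = 0. Lengths are in m, angles in degrees, forces in N, time in s.
With the tool pointing down it reaches from about 0.25 to 0.725 m from the base axis. Payload 9.7 kg.
Tool frame: the origin (TCP) lies on the centre line of the jaws, within the pads' length; the fingertips stand bot.nose_length ahead of it and the grasp point (between the pads) lies 11 mm behind it (bot.nose_length is the distance from the TCP to the fingertips, in m); z points along the fingers, y is the line along which they close (so a half turn about z gives the same grasp; the last joint's range is limited). The gripper opens to 85 mm and grips with 20 to 120 N. Pads are 22 mm wide; open, the fingers measure 114 mm over their backs; the gripper's body (76 mm by 85 mm) begins 54 mm behind the grasp point. The pads swing forward as they close: fully open they stand 13 mm farther back than shut.
Start: joints at [-66.349, 4.979, 10.078, 95.1, 0, 90], TCP at [0.221, -0.504, 0.239] pointing down, gripper open.
Joint ranges: [-179.16, 179.16], [-48.56, 103.87], [-65.8, 70.77], [-126.05, 130.52], [-82.76, 87.17], [-180, 180]. Speed limits (degrees/s): [127.2, 127.2, 147.25, 180, 180, 180].

## Interface

Orientations are given as [roll, pitch, yaw] about the fixed x, y, z axes, in that order (R = Rz(yaw) Ry(pitch) Rx(roll)).
In Python, from workcell import bot gives the robot as it stands. The module is installed in compiled form; this text tells all that it offers.
- The arm moves only by the shell command python3 -m inch 'ROWS' [OPENING] [FORCE]. ROWS is JSON, a list of rows, each a list of 4 numbers: the shift along the world's x, y, z in cm, then the turn about the world's z in degrees. A call has exactly 8 rows; each row is the pose to reach, as a shift and turn from the pose commanded when the call began; what a row does not reach only later rows make up. A row lasts 1/8 s, in which the tool goes at most 62.5 mm and 10.7 degrees, less where a joint would pass 70% of its speed; a pose out of reach is approached as far as the arm can. A call with a gripper value outside its range is refused whole. OPENING is the finger opening in cm, from 0 to 8.54, set as the call begins (- or left out, the last holds). The fingers move at their own pace and stop on an object; FORCE is the grip in N (left out, the last holds). Time passes only in rows, so rows that repeat a pose let the fingers close, or fill a call up. It gives the time, the measured TCP pose, the force, the opening and the grip force at its end, in the units of the state.
- bot.get_obs(): the state, without advancing time (a new reading comes with each control period).
- bot.camera(name): name is "side" or "top" or "wrist"; returns a dict with "img" (400x640x3 uint8, red, green, blue), "fovy" (degrees; the focal length in pixels is half the picture's height over the tangent of half this angle, whatever the lens; pixels are square), "cx", "cy" (the principal point, pixels), "R" (3x3) and "t" (3): a world point X has camera coordinates R X + t; the wrist camera has in their place "mount" (4x4, takes a point from camera to tool coordinates, whose origin is the TCP and whose axes are the flange's). Camera axes: x right, y down, z forward; pixel columns grow to the right and rows downward; lengths in m; the calibration is good to about 2 mm. A picture is of the moment at which its call begins: read the wrist's pose just before it. There is no depth.
- bot.job_done(): hands the job in; it is judged then, once.
Trained networks look in a picture, given as the dict that the camera call returned (one of the last four; its "shot" number tells which), for a name from the list of things; names that differ only in an ending like _2 or _b are one class to them, and where a whole thing is asked for, a point or a joint stands for the part that bears it (a point fixed in the world has none). Each returns a list of dicts, best first, with "score" (0 to 1); they miss things now and then, are a little off and sometimes report something else, mostly with a low value. They report only what shows in the picture. A call takes as long as a camera call. They do not tell look-alikes from the thing itself.
- bot.find_in(thing, picture): "point" ([column, row] in pixels, amid what is visible of it).
- bot.landmark_of(thing, picture): "point" ([column, row] in pixels: a listed point, or the origin of a listed thing).
The state is a dict: "time": time; "q": joint angles; "qd": joint speeds; "joint_efforts": joint torques, N m; "ee_pos": TCP position; "tcp_rot": TCP orientation; "wrist_force": force on the tool from outside, world axes, zero at the start; "torque": the same for the moment, N m; "opening": finger opening in m; "grasp_force": force on a finger pad.
Only numpy, scipy, OpenCV 4.12 (cv2) and the standard library are available. Lean on these libraries where they do the work, as an engineer would, in place of code of your own. Each camera call takes 0.05 s, during which the arm holds its last target. There are 200 camera calls.

## Working session

There is one attempt and no reset: what is moved stays moved. The work goes in short steps, Python scripts to look and compute and a shell command to move; the robot and the scene stay as the last step left them, time stands still between calls to the robot, and variables do not carry over. Pictures are saved under pics/ and viewed, at most 14 in all, crops included, and the job is handed in when it is done.

```bash
mkdir -p pics
cat > h.py <<'E'
import numpy as np, cv2
from workcell import bot
from scipy.spatial.transform import Rotation as Ro
def f(p): return 200/np.tan(np.radians(p["fovy"]/2))
def cam(name):
    o=bot.get_obs(); p=bot.camera(name)
    if "mount" in p:
        T=np.eye(4); T[:3,:3]=Ro.from_euler('xyz',o["tcp_rot"],degrees=True).as_matrix(); T[:3,3]=o["ee_pos"]
        M=np.linalg.inv(T@np.array(p["mount"])); p["Rw"],p["tw"]=M[:3,:3],M[:3,3]
    else: p["Rw"],p["tw"]=np.array(p["R"]),np.array(p["t"])
    return p
def toz(p,uv,z):
    d=p["Rw"].T@np.array([(uv[0]-p["cx"])/f(p),(uv[1]-p["cy"])/f(p),1]); c=-p["Rw"].T@p["tw"]
    return c+d*(z-c[2])/d[2]
def px(p,X):
    c=p["Rw"]@np.array(X)+p["tw"]; return c[:2]/c[2]*f(p)+[p["cx"],p["cy"]]
def save(p,n): cv2.imwrite(f"pics/{n}.png",p["img"][:,:,::-1])
E
python3 - <<'E'
from h import *
o=bot.get_obs(); print(o["ee_pos"],o["tcp_rot"],bot.nose_length,o["time"])
H=dict(cap_a=.0,cap_b=.0,cap_c=.0,can=0,tape=0,driver=0,cabinet=0,pull=.068,tray=.024,start_top=.157)
for n in("top","side"):
    p=cam(n); save(p,n+"0"); print(n,p["fovy"],p["cx"],p["cy"],-p["Rw"].T@p["tw"])
    for k,z in H.items():
        for r in bot.landmark_of(k,p)[:5]:
            print(k,np.round(r["point"]),round(r["score"],2),np.round(toz(p,r["point"],z)[:2],3),p["img"][int(min(399,max(0,r["point"][1]))),int(min(639,max(0,r["point"][0])))])
E
```

```text
[ 0.22056159 -0.50359015  0.23857679] [-1.79923019e+02 -8.77258460e-04  2.36499034e+01] 0.008 0.0
top 56.90736154617763 322.6446855738455 200.47398181802342 [0.42178632 0.07308109 1.21276119]
cap_a [216. 225.] 0.89 [0.457 0.407] [200 202 196]
cap_a [206. 269.] 0.82 [0.315 0.443] [220 144  58]
cap_a [181. 206.] 0.8 [0.524 0.524] [135  96  66]
cap_a [283. 222.] 0.64 [0.461 0.191] [204 206 200]
cap_a [287. 190.] 0.6 [0.566 0.174] [200 202 196]
cap_b [216. 225.] 0.89 [0.457 0.407] [200 202 196]
cap_b [206. 269.] 0.82 [0.315 0.443] [220 144  58]
cap_b [181. 206.] 0.8 [0.524 0.524] [135  96  66]
cap_b [283. 222.] 0.64 [0.461 0.191] [204 206 200]
cap_b [287. 190.] 0.6 [0.566 0.174] [200 202 196]
cap_c [216. 225.] 0.89 [0.457 0.407] [200 202 196]
cap_c [206. 269.] 0.82 [0.315 0.443] [220 144  58]
cap_c [181. 206.] 0.8 [0.524 0.524] [135  96  66]
cap_c [283. 222.] 0.64 [0.461 0.191] [204 206 200]
cap_c [287. 190.] 0.6 [0.566 0.174] [200 202 196]
can [252. 152.] 0.66 [0.697 0.289] [109 111 109]
tape [290. 142.] 0.78 [0.725 0.162] [141 146 146]
tape [443. 181.] 0.53 [ 0.583 -0.343] [218 220 214
[... 974 characters left out ...]
 [222. 321.] 0.68 [0.531 0.509] [92 53 20]
cap_c [272. 307.] 0.62 [0.455 0.407] [141 145 138]
cap_c [318. 262.] 0.61 [0.454 0.193] [129 131 124]
cap_c [290. 245.] 0.61 [0.572 0.167] [162 166 158]
can [229. 252.] 0.98 [0.707 0.289] [118 120 114]
can [359. 183.] 0.24 [ 0.578 -0.298] [98 99 91]
tape [253. 231.] 0.73 [0.717 0.166] [154 160 153]
tape [318. 258.] 0.31 [0.465 0.179] [132 138 129]
driver [343. 301.] 0.78 [0.314 0.298] [94 98 99]
cabinet [360. 184.] 0.68 [ 0.573 -0.298] [136 138 129]
cabinet [363. 170.] 0.57 [ 0.618 -0.409] [71 77 74]
pull [330. 170.] 0.98 [ 0.664 -0.224] [91 91 84]
tray [364. 173.] 0.91 [ 0.582 -0.345] [72 75 73]
start_top [389. 156.] 0.52 [ 0.449 -0.265] [20 23 25]
```

Run:
```python
import cv2
a=cv2.imread("pics/top0.png")[90:330,130:530]; cv2.imwrite("pics/top0c.png",cv2.resize(a,(800,480),interpolation=cv2.INTER_CUBIC))
a=cv2.imread("pics/side0.png")[120:345,180:480]; cv2.imwrite("pics/side0c.png",cv2.resize(a,(800,600),interpolation=cv2.INTER_CUBIC))
```

```text
(no output)
```

View pics/top0c.png

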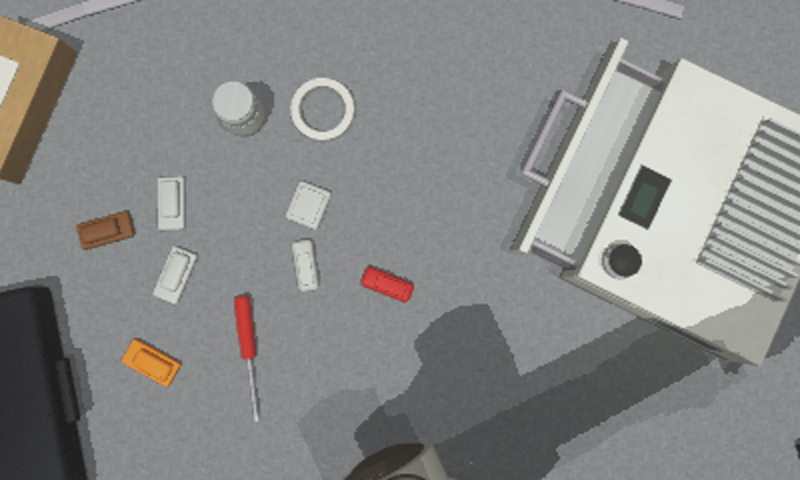

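View pics/side0c.png

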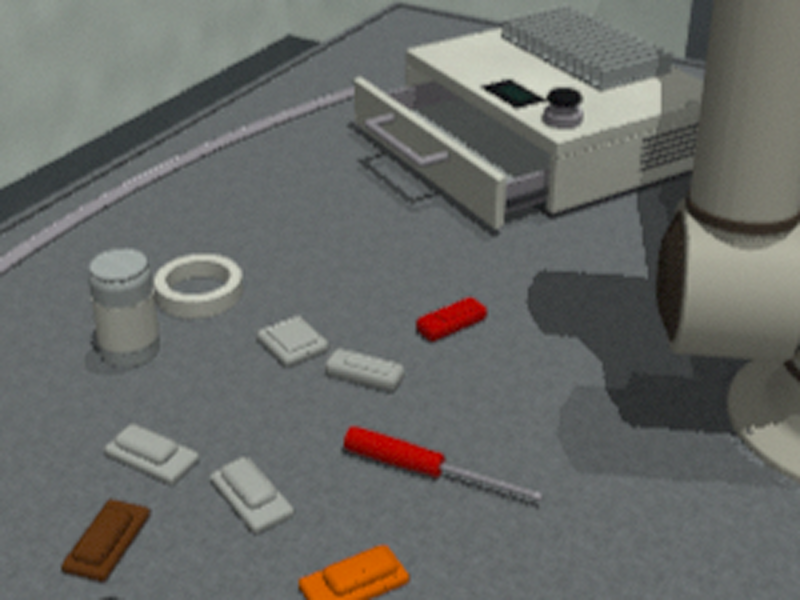

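The picture shows four grey caps: two roof-rail covers at about (216,192) and (217,227) in the full top image, a towing-eye cover at (284,192) and a door-handle cap at (282,222). The brown, orange and red parts are look-alikes. The cabinet is at right with its drawer ajar towards upper left.

```bash
cat >> h.py <<'E'
def caps(p,z=.012,poly=None,show=True):
    hsv=cv2.cvtColor(p["img"],cv2.COLOR_RGB2HSV)
    m=((hsv[...,1]<25)&(hsv[...,2]>165)).astype(np.uint8)
    out=[]
    for c in cv2.findContours(cv2.morphologyEx(m,cv2.MORPH_CLOSE,np.ones((3,3))),cv2.RETR_EXTERNAL,cv2.CHAIN_APPROX_NONE)[0]:
        if len(c)<20: continue
        w=np.array([toz(p,q[0],z)[:2] for q in c])*1000
        (x,y),(a,b),t=cv2.minAreaRect(w.astype(np.float32))
        if a<b: a,b,t=b,a,t+90
        if 45<a<115 and 24<b<80: out.append((x/1000,y/1000,a,b,(t+90)%180-90)); show and print("cap xy %.3f %.3f  size %.0f %.0f heading %.0f"%out[-1])
    return out
E
python3 - <<'E'
from h import *
p=cam("top"); caps(p)
A=toz(p,(442.5,110),.086);B=toz(p,(392.5,215),.086);C=toz(p,(470,120),.114);D=toz(p,(412.5,226),.114)
for P in(A,B,C,D):print(P.round(3))
for u in((A-B),(C-D)):print("len",np.linalg.norm(u),"heading",np.degrees(np.arctan2(u[1],u[0])))
print("start",toz(p,(442,219.5),.157), "bar", toz(p,(130+285,90+95/2-0),.068),toz(p,(130+262.5,90+90),.068))
E
```

```text
cap xy 0.449 0.403  size 85 41 heading -23
cap xy 0.459 0.192  size 80 30 heading 8
cap xy 0.558 0.185  size 65 55 heading -23
cap xy 0.567 0.408  size 85 39 heading -0
cap xy 0.672 0.883  size 92 73 heading 88
cap xy 0.734 0.307  size 63 61 heading 89
cap xy 1.185 -0.337  size 69 47 heading 89
[ 0.795 -0.326  0.086]
[ 0.47  -0.154  0.086]
[ 0.753 -0.398  0.114]
[ 0.434 -0.206  0.114]
len 0.3681964996636686 heading -27.867359648769167
len 0.3719168822838171 heading -31.12804783514895
start [ 0.44992989 -0.28087379  0.157     ] bar [ 0.71407562 -0.23952366  0.068     ] [ 0.58021682 -0.16204092  0.068     ]
```

```bash
python3 -m inch '[[5,4,0,-7],[10,8,0,-14],[15,12,0,-21],[20,16.5,0,-28],[25,20.5,0,-35],[30,25,0,-42],[35,29,0,-49],[39,32.5,0,-54]]' 3.2 40; python3 -m inch '[[0,0,-1,0],[0,0,-2,0],[0,0,-3,0],[0,0,-4,0],[0,0,-5,0],[0,0,-5,0],[0,0,-5,0],[0,0,-5,0]]'
python3 - <<'E'
from h import *
p=cam("wrist"); save(p,"w1"); o=bot.get_obs(); print(o["ee_pos"],o["tcp_rot"])
for r in bot.landmark_of("pull",p): print(r["point"],r["score"],toz(p,r["point"],.068))
E
```

```text
time: 2.15
ee_pos: [0.5726, -0.2451, 0.2391]
tcp_rot: [-177.4, 0.1, -24.2]
wrist_force: [0.7, -1.0, 0.0]
opening: 0.032
grasp_force: 0.0
time: 3.15
ee_pos: [0.5706, -0.248, 0.1898]
tcp_rot: [-177.5, 0.1, -24.5]
wrist_force: [-0.5, -0.7, -0.8]
opening: 0.0324
grasp_force: 0.0
[ 0.57057616 -0.24797095  0.1897295 ] [-1.77506883e+02  8.57048695e-02 -2.45432505e+01]
[205.8, 120.4] 0.75 [ 0.65838564 -0.19344133  0.068     ]
```

View pics/w1.png

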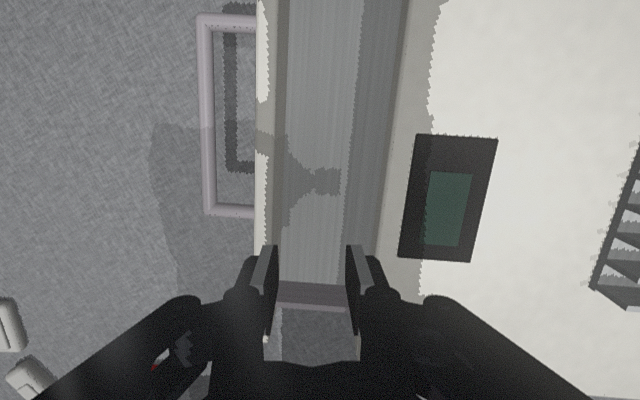

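Run:
```python
from h import *
p=cam("wrist"); o=bot.get_obs(); print(o["ee_pos"],o["tcp_rot"])
a=toz(p,(204.5,22),.068);b=toz(p,(209.5,210),.068);u=b-a
c=toz(p,(257,0),.086);d=toz(p,(254,250),.086)
print(a,b,(a+b)/2,np.linalg.norm(u),np.degrees(np.arctan2(*u[1::-1])),c,d,np.degrees(np.arctan2(*(d-c)[1::-1])))
```

```text
[ 0.5705189  -0.24794302  0.18957871] [-1.77508427e+02  9.93916653e-02 -2.45408758e+01]
[ 0.71737586 -0.22675736  0.068     ] [ 0.59370555 -0.15950895  0.068     ] [ 0.65554071 -0.19313316  0.068     ] 0.1407717834172692 151.46390760035516 [ 0.70835553 -0.26802661  0.086     ] [ 0.55269925 -0.18442064  0.086     ] 151.7589020787459
```

```bash
python3 -m inch '[[1.5,2.5,0,-2],[3,5,0,-4],[4.5,7.7,0,-4],[4.5,7.7,0,-4],[4.5,7.7,-1,-4],[4.5,7.7,-3,-4],[4.5,7.7,-5,-4],[4.5,7.7,-5,-4]]'
python3 - <<'E'
from h import *
p=cam("wrist"); o=bot.get_obs(); print(o["ee_pos"],o["tcp_rot"]); save(p,"w2")
E
```

```text
time: 4.3
ee_pos: [0.5922, -0.2231, 0.1371]
tcp_rot: [-175.1, 0.4, -22.7]
wrist_force: [-0.5, -0.4, -0.2]
opening: 0.0321
grasp_force: 0.0
[ 0.59268937 -0.22330513  0.13861276] [-175.06721876    0.33567607  -22.74302843]
```

View pics/w2.png

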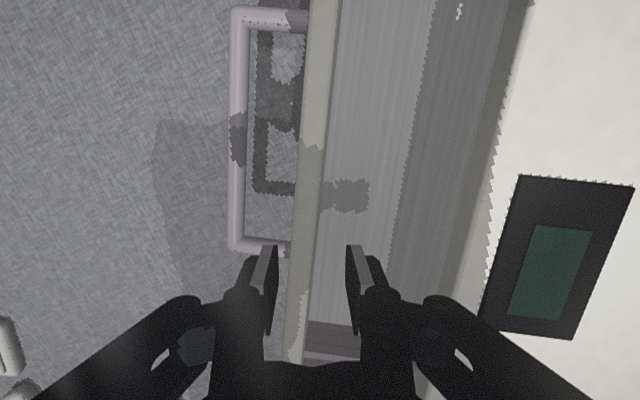

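```bash
python3 -c "
from h import *
o=bot.get_obs(); print(np.round(o['q'],1),o['wrist_force'])"
```

```text
[-22.8  15.9  11.4  85.8   4.9 179.9] [-0.09764735  0.38225201 -0.41449156]
```

```bash
python3 -m inch '[[0,0,2,10],[0,0,4,20],[1,2,5,30],[2,4,5,40],[2,4,5,50],[2,4,5,60],[2,4,5,70],[2,4,5,80]]'; python3 -m inch '[[0,0,0,10],[0,0,0,20],[0,0,0,30],[0,0,0,40],[0,0,0,50],[0,0,0,60],[0,0,0,70],[0,0,0,80]]'
python3 -c "
from h import *
o=bot.get_obs(); print(np.round(o['q'],1),o['wrist_force'])"
```

```text
time: 5.35
ee_pos: [0.6135, -0.1836, 0.1904]
tcp_rot: [-175.1, 0.2, 57.6]
wrist_force: [0.4, -0.2, 0.3]
opening: 0.0318
grasp_force: 0.0
time: 6.35
ee_pos: [0.6135, -0.1835, 0.1905]
tcp_rot: [-175.1, 0.3, 137.6]
wrist_force: [0.1, -0.0, -0.8]
opening: 0.0321
grasp_force: 0.0
[-14.7  19.1  21.   93.9  -4.5  27.8] [ 0.14739955 -0.03510486 -0.8263435 ]
```

```bash
for i in 1 2; do python3 -m inch '[[0,0,0,10.5],[0,0,0,21],[0,0,0,31],[0,0,0,42],[0,0,0,52],[0,0,0,63],[0,0,0,73],[0,0,0,84]]' |grep rot; done;  python3 -m inch '[[0,0,0,10],[0,0,0,20],[0,0,0,30],[0,0,0,40],[0,0,0,44],[0,0,0,44],[0,0,0,44],[0,0,0,44]]'
python3 -c "
from h import *
o=bot.get_obs(); print(np.round(o['q'],1),o['wrist_force'])"
```

```text
tcp_rot: [-175.0, 0.3, -138.6]
tcp_rot: [-175.0, 0.2, -54.9]
time: 9.35
ee_pos: [0.6224, -0.149, 0.1894]
tcp_rot: [-176.6, 0.3, -15.0]
wrist_force: [-0.4, -0.2, -0.2]
opening: 0.0322
grasp_force: 0.0
[ -14.9   17.2   18.6   91.7    3.4 -180. ] [-0.38796229 -0.24667123 -0.21028953]
```

```bash
python3 -m inch '[[0,0,0,4],[0,0,0,8],[0,0,0,8],[0,0,0,8],[0,0,0,8],[0,0,0,8],[0,0,0,8],[0,0,0,8]]'
```

```text
time: 10.35
ee_pos: [0.6297, -0.1116, 0.1893]
tcp_rot: [-178.3, 0.3, -10.9]
wrist_force: [-0.4, -0.9, -0.0]
opening: 0.0318
grasp_force: 0.0
```

```bash
python3 -m inch '[[0,0,0,4],[0,0,0,8],[0,0,0,8],[0,0,0,8],[0,0,0,8],[0,0,0,8],[0,0,0,8],[0,0,0,8]]'
```

```text
time: 11.35
ee_pos: [0.6341, -0.074, 0.1893]
tcp_rot: [-179.9, 0.4, -6.8]
wrist_force: [0.2, -1.2, -0.4]
opening: 0.0317
grasp_force: 0.0
```

```bash
python3 -m inch '[[0,0,0,-10],[0,0,0,-20],[0,-1,0,-30],[0,-2,0,-40],[0,-3,0,-50],[0,-4,0,-60],[0,-5,0,-70],[0,-5,0,-80]]'|grep rot;python3 -m inch '[[0,0,0,-10],[0,0,0,-20],[0,-1,0,-30],[0,-2,0,-40],[-1,-3,0,-50],[-1.8,-4,0,-60],[-1.8,-4.7,0,-70],[-1.8,-4.7,0,-80]]'|grep rot;
python3 -m inch '[[0,0,0,-10],[0,0,0,-20],[0,0,0,-30],[0,0,0,-40],[0,0,-1,-41.6],[0,0,-3,-41.6],[0,0,-5,-41.6],[0,0,-5,-41.6]]'
python3 - <<'E'
from h import *
p=cam("wrist"); o=bot.get_obs(); print(o["ee_pos"],o["tcp_rot"],np.round(o['q'],1)); save(p,"w3")
for r in bot.landmark_of("pull",p): print(r["point"],r["score"],toz(p,r["point"],.068))
print(px(p,[.616,-.1715,.068]))
E
```

```text
tcp_rot: [-179.9, 0.4, -87.1]
tcp_rot: [-179.9, 0.4, -167.1]
time: 14.35
ee_pos: [0.615, -0.1706, 0.137]
tcp_rot: [-179.9, 0.2, 151.8]
wrist_force: [0.1, -0.4, 0.5]
opening: 0.032
grasp_force: 0.0
[ 0.61557865 -0.17072454  0.13848005] [-179.87609248    0.30858506  151.77232213] [-15.4  16.1  11.7  85.3  -0.2  12.8]
[310.9, 277.3] 0.82 [ 0.65484082 -0.19293396  0.068     ]
[165.7, 234.6] 0.63 [ 0.58055493 -0.26309775  0.068     ]
[311.63212478 217.77779033]
```

View pics/w3.png

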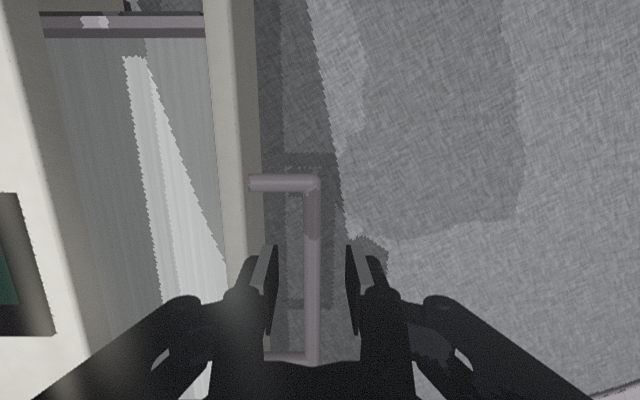

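```bash
python3 -m inch '[[0,0,-3,0],[0,0,-6,0],[0,0,-7.5,0],[0,0,-8,0],[0,0,-8,0],[0,0,-8,0],[0,0,-8,0],[0,0,-8,0]]'; python3 -m inch '[[0,0,0,0],[0,0,0,0],[0,0,0,0],[0,0,0,0],[0,0,0,0],[0,0,0,0],[0,0,0,0],[0,0,0,0]]' 0 40;python3 -m inch '[[0.3,0.5,0,0],[1,1.8,0,0],[1.7,3.1,0,0],[2.4,4.4,0,0],[3.1,5.7,0,0],[3.8,7,0,0],[4.3,7.9,0,0],[4.8,8.8,0,0]]'
```

```text
time: 15.45
ee_pos: [0.6163, -0.1709, 0.0597]
tcp_rot: [-179.9, 0.4, 151.7]
wrist_force: [-0.4, 0.7, -0.6]
opening: 0.0317
grasp_force: 0.0
time: 16.45
ee_pos: [0.6161, -0.1709, 0.0595]
tcp_rot: [-179.9, 0.4, 151.7]
wrist_force: [-1.4, -0.1, 5.4]
opening: 0.0104
grasp_force: 39.1
time: 17.45
ee_pos: [0.6636, -0.0821, 0.0595]
tcp_rot: [-179.9, 0.3, 151.7]
wrist_force: [-6.5, 1.9, 7.9]
opening: 0.0104
grasp_force: 39.7
```

```bash
python3 -m inch '[[0.2,0.5,0,0],[0.6,1.2,0,0],[1,2,0,0],[1.4,2.8,0,0],[1.7,3.4,0,0],[2,4,0,0],[2.2,4.4,0,0],[2.4,4.8,0,0]]';python3 -m inch '[[0.1,0.2,0,0],[0.2,0.4,0,0],[0.3,0.6,0,0],[0.4,0.8,0,0],[0.5,1,0,0],[0.5,1,0,0],[0.5,1,0,0],[0.5,1,0,0]]'
```

```text
time: 18.45
ee_pos: [0.6887, -0.035, 0.0595]
tcp_rot: [-179.9, 0.5, 151.6]
wrist_force: [2.8, -3.3, 4.1]
opening: 0.0105
grasp_force: 39.4
time: 19.45
ee_pos: [0.6906, -0.0314, 0.0595]
tcp_rot: [-179.2, 0.4, 151.4]
wrist_force: [-12.1, -31.0, 11.8]
opening: 0.0105
grasp_force: 41.0
```

```bash
python3 -m inch '[[0,0,0,0],[0,0,0,0],[0,0,0,0],[0,0,2,0],[0,0,5,0],[0,0,9,0],[0,0,13,0],[0,0,13,0]]' 3.2 40; python3 -m inch '[[-2.5,4,0,1],[-5,8,0,2],[-7.5,12,0,3],[-10,16,0,4],[-12,20,0,5],[-13,21.5,0,5],[-13,21.5,0,5],[-13,21.5,0,5]]' 8
python3 - <<'E'
from h import *
p=cam("top"); save(p,"t2"); print("top"); caps(p)
for k,z in(("tray",.024),("pull",.068),("start_top",.157)):
    for r in bot.landmark_of(k,p)[:2]: print(k,r["score"],toz(p,r["point"],z).round(4))
p=cam("wrist"); save(p,"w4"); o=bot.get_obs(); print(o["ee_pos"],o["tcp_rot"],o["q"][5]); caps(p)
E
```

```text
time: 20.45
ee_pos: [0.6944, -0.0245, 0.195]
tcp_rot: [179.9, 0.8, 151.7]
wrist_force: [-1.0, -0.0, 0.5]
opening: 0.0325
grasp_force: 0.0
time: 21.45
ee_pos: [0.5635, 0.1894, 0.1892]
tcp_rot: [-179.9, 0.4, 156.6]
wrist_force: [0.3, 0.1, 0.3]
opening: 0.0801
grasp_force: 0.0
top
cap xy 0.449 0.403  size 84 41 heading -23
tray 0.59 [ 0.6562 -0.1995  0.024 ]
pull 0.96 [ 0.7324 -0.0643  0.068 ]
pull 0.3 [ 0.5895 -0.2888  0.068 ]
start_top 0.51 [ 0.4536 -0.2825  0.157 ]
[0.5634703  0.18938866 0.18912218] [-179.88621411    0.3945963   156.58437191] 42.15614583036759
cap xy 0.790 0.332  size 84 52 heading 26
cap xy 0.557 0.188  size 69 56 heading -23
cap xy 0.568 0.410  size 86 42 heading 0
cap xy 0.459 0.193  size 81 31 heading 8
```

View pics/t2.png

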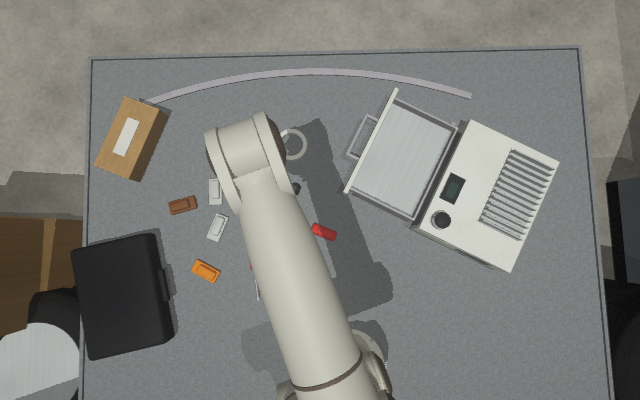

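View pics/w4.png

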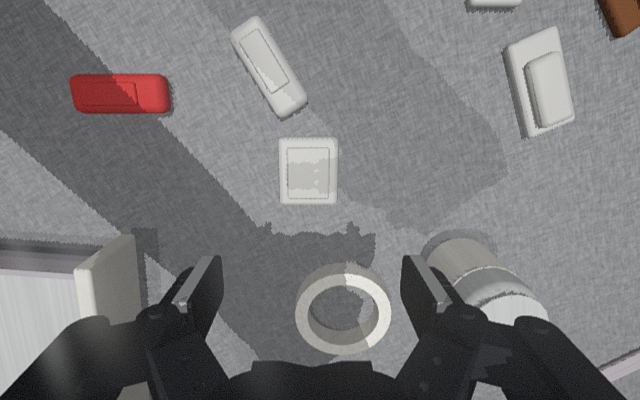

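```bash
python3 -m inch '[[-0.6,-0.2,-3,0],[-0.6,-0.2,-7,0],[-0.6,-0.2,-11,0],[-0.6,-0.2,-14,0],[-0.6,-0.2,-16,0],[-0.6,-0.2,-17.5,0],[-0.6,-0.2,-18,0],[-0.6,-0.2,-18,0]]' 8 40;python3 -m inch '[[0,0,0,0],[0,0,0,0],[0,0,0,0],[0,0,0,0],[0,0,0,0],[0,0,0,0],[0,0,0,0],[0,0,0,0]]' 0 40
```

```text
time: 22.7
ee_pos: [0.5573, 0.1881, 0.0096]
tcp_rot: [-179.9, 0.4, 156.6]
wrist_force: [-0.4, 0.3, 0.3]
opening: 0.0795
grasp_force: 0.0
time: 23.7
ee_pos: [0.5578, 0.1884, 0.0106]
tcp_rot: [-180.0, 0.5, 156.7]
wrist_force: [-0.5, -0.5, 5.8]
opening: 0.0568
grasp_force: 43.2
```

```bash
python3 -m inch '[[0,0,2,0],[0,0,5,0],[0,0,9,-5],[0,-2,13,-15],[0.5,-5,15,-25],[1,-9,15,-35],[1.5,-13.5,15,-45],[2,-18,15,-55]]'; python3 -m inch '[[0.4,-5,0,-8],[0.8,-10,0,-16],[1.2,-15,0,-24],[1.8,-19,0,-32],[2.3,-22,0,-40],[2.6,-23.8,0,-40],[2.6,-23.8,0,-40],[2.6,-23.8,0,-40]]'
python3 - <<'E'
from h import *
p=cam("wrist"); o=bot.get_obs(); print(o["ee_pos"],o["tcp_rot"],o["opening"]); save(p,"w5")
for k,z in(("tray",.024),):
    for r in bot.landmark_of(k,p)[:2]: print(k,r["score"],toz(p,r["point"],z).round(4))
E
```

```text
time: 24.7
ee_pos: [0.5771, 0.0069, 0.1595]
tcp_rot: [-179.9, 0.4, 101.3]
wrist_force: [1.3, 0.9, -1.2]
opening: 0.0566
grasp_force: 42.9
time: 25.7
ee_pos: [0.6031, -0.2289, 0.1593]
tcp_rot: [-179.9, 0.4, 61.8]
wrist_force: [-0.1, 1.2, -0.7]
opening: 0.0565
grasp_force: 42.9
[ 0.60312246 -0.2287323   0.15945446] [-179.89309331    0.39187226   61.79450822] 0.0565726690209213
tray 0.83 [ 0.6587 -0.2017  0.024 ]
```

View pics/w5.png

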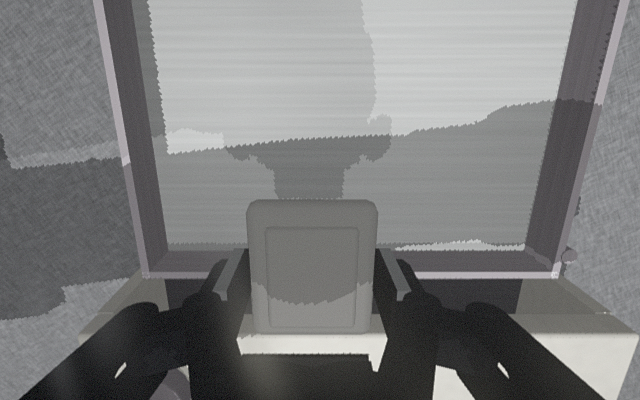

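Run:
```python
from h import *
p=cam("wrist")
a=toz(p,(167,248),.024);b=toz(p,(527,248),.024);u=b-a
print(a,b,np.linalg.norm(u),np.degrees(np.arctan2(*u[1::-1])))
v=np.array([-u[1],u[0],0])/np.linalg.norm(u); print(v,"centre",(a+b)/2+v*.1095,(a+b)/2-v*.1095,px(p,[.603,-.2287,.024]))
```

```text
[ 0.46163792 -0.2171583   0.024     ] [ 0.74659556 -0.36990266  0.024     ] 0.3233136189102088 -28.19241109923829
[0.47243403 0.88136603 0.        ] centre [ 0.65584826 -0.1970209   0.024     ] [ 0.55238521 -0.39004006  0.024     ] [311.49586988 187.42413461]
```

```bash
python3 -m inch '[[0,0,-3,0],[0,0,-6,0],[0,0,-9,0],[0,0,-11,0],[0,0,-12,0],[0,0,-12.3,0],[0,0,-12.3,0],[0,0,-12.3,0]]'; python3 -m inch '[[0,0,0,0],[0,0,0,0],[0,0,0,0],[0,0,0,0],[0,0,2,0],[0,0,5,0],[0,0,9,0],[0,0,12,0]]' 7.2
```

```text
time: 26.85
ee_pos: [0.6036, -0.2301, 0.0373]
tcp_rot: [-180.0, 0.4, 61.7]
wrist_force: [-0.4, -0.3, -0.4]
opening: 0.0567
grasp_force: 42.9
time: 27.85
ee_pos: [0.6034, -0.23, 0.1599]
tcp_rot: [179.9, 0.4, 61.7]
wrist_force: [0.2, 0.0, -0.6]
opening: 0.0718
grasp_force: 0.0
```

```bash
python3 -m inch '[[-1,4,1,10],[-2,9,2,20],[-3,14,3,30],[-5,19,3,40],[-7,24,3,50],[-9,29,3,60],[-11,34,3,70],[-13,39,3,80]]' 7; python3 -m inch '[[-1.4,3.4,0,10],[-1.4,3.4,0,20],[-1.4,3.4,0,30],[-1.4,3.4,0,40],[-1.4,3.4,-2,46],[-1.4,3.4,-5,46],[-1.4,3.4,-7,46],[-1.4,3.4,-7,46]]'
python3 - <<'E'
from h import *
p=cam("wrist"); o=bot.get_obs(); print(o["ee_pos"],o["tcp_rot"],o["q"][5]); caps(p)
p=cam("top"); caps(p); save(p,"t3")
E
```

```text
time: 28.85
ee_pos: [0.4723, 0.1616, 0.1881]
tcp_rot: [180.0, 0.5, 142.0]
wrist_force: [0.3, -0.4, -0.3]
opening: 0.0698
grasp_force: 0.0
time: 29.85
ee_pos: [0.4586, 0.1939, 0.1164]
tcp_rot: [-179.9, 0.3, -172.3]
wrist_force: [-0.0, -0.6, 0.6]
opening: 0.0701
grasp_force: 0.0
[0.45910967 0.19416256 0.1174267 ] [-179.90706697    0.43188607 -172.34371794] 15.380857290138664
cap xy 0.536 0.417  size 61 32 heading 55
cap xy 0.451 0.407  size 86 52 heading -24
cap xy 0.447 0.192  size 86 44 heading 16
cap xy 0.567 0.408  size 85 39 heading -0
cap xy 0.734 0.307  size 63 61 heading 89
```

```bash
python3 - <<'E'
from h import *
p=cam("wrist"); save(p,"w6")
for r in bot.landmark_of("cap_b",p)[:3]: print(r["score"],toz(p,r["point"],0).round(4))
E
python3 -m inch '[[0,0,-2,0],[0,0,-5,0],[0,0,-7.5,0],[0,0,-9.5,0],[0,0,-10.5,0],[0,0,-10.8,0],[0,0,-10.8,0],[0,0,-10.8,0]]' 7 40;python3 -m inch '[[0,0,0,0],[0,0,0,0],[0,0,0,0],[0,0,0,0],[0,0,0,0],[0,0,0,0],[0,0,0,0],[0,0,0,0]]' 0 40
```

```text
0.83 [0.4602 0.1903 0.    ]
0.64 [0.4508 0.4062 0.    ]
0.58 [0.4249 0.0586 0.    ]
time: 31.05
ee_pos: [0.4595, 0.1943, 0.0091]
tcp_rot: [-179.9, 0.5, -172.3]
wrist_force: [0.1, 0.3, -0.2]
opening: 0.0701
grasp_force: 0.0
time: 32.05
ee_pos: [0.4594, 0.1943, 0.0087]
tcp_rot: [-179.9, 0.4, -172.3]
wrist_force: [0.1, 0.8, 6.0]
opening: 0.0332
grasp_force: 41.4
```

```bash
python3 -m inch '[[0,0,3,0],[0,0,7,-5],[0,-1,11,-15],[0.5,-3,15,-25],[1,-7,15,-35],[2,-11,15,-45],[3,-16,15,-55],[4,-21,15,-65]]'; python3 -m inch '[[0.7,-5,0,-10],[1.5,-10,0,-20],[2.4,-14,0,-30],[3.2,-17,0,-40],[3.6,-17.6,0,-50],[3.6,-17.6,0,-60],[3.6,-17.6,-2,-61],[3.6,-17.6,-4,-61]]'; python3 -c "
from h import *
o=bot.get_obs();print(o['ee_pos'],o['tcp_rot'],o['opening'])
p=cam('wrist');save(p,'w7')"
```

```text
time: 33.05
ee_pos: [0.4991, -0.0173, 0.1579]
tcp_rot: [-179.9, 0.4, 122.4]
wrist_force: [0.2, 0.4, 0.6]
opening: 0.0332
grasp_force: 40.8
time: 34.05
ee_pos: [0.535, -0.1919, 0.1173]
tcp_rot: [-179.9, 0.4, 61.6]
wrist_force: [-0.3, 0.2, -0.7]
opening: 0.0333
grasp_force: 40.8
[ 0.53500638 -0.19189992  0.11731063] [-179.87126665    0.40635135   61.6300783 ] 0.03329146135689471
```

View pics/w7.png

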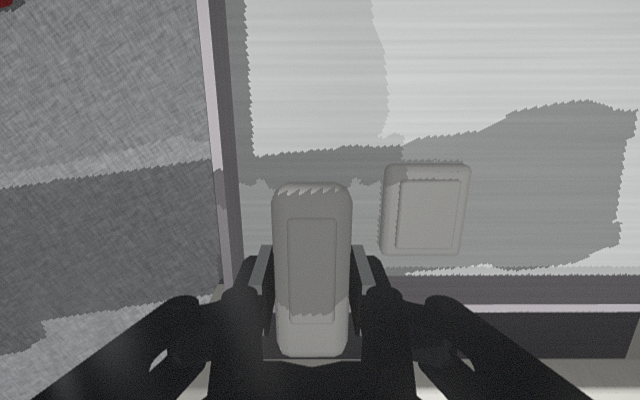

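```bash
python3 -m inch '[[0,0,-2,0],[0,0,-4,0],[0,0,-6,0],[0,0,-7.5,0],[0,0,-8.2,0],[0,0,-8.3,0],[0,0,-8.3,0],[0,0,-8.3,0]]'; python3 -m inch '[[0,0,0,0],[0,0,0,0],[0,0,0,0],[0,0,0,0],[0,0,2,0],[0,0,5,0],[0,0,9,0],[0,0,13,0]]' 4.6;  python3 -m inch '[[-1,5,1,10],[-2,11,2,20],[-3,17,2,30],[-4,23,2,40],[-5,29,2,50],[-6,35,2,60],[-7,40,2,70],[-7.5,45,2,80]]' 7.4;  python3 -m inch '[[0,4,0,10],[-0.9,8,0,15],[-0.9,12,0,15],[-0.9,14.6,0,15],[-0.9,14.6,0,15],[-0.9,14.6,0,15],[-0.9,14.6,0,15],[-0.9,14.6,0,15]]'
python3 - <<'E'
from h import *
p=cam("wrist"); o=bot.get_obs(); print(o["ee_pos"],o["tcp_rot"],o["q"][5]); caps(p)
for r in bot.landmark_of("cap_a",p)[:4]: print(r["score"],toz(p,r["point"],0).round(4))
E
```

```text
time: 35.1
ee_pos: [0.5354, -0.192, 0.036]
tcp_rot: [-180.0, 0.4, 61.7]
wrist_force: [-0.8, 0.3, -0.0]
opening: 0.033
grasp_force: 40.7
time: 36.1
ee_pos: [0.5349, -0.1918, 0.1664]
tcp_rot: [-179.9, 0.4, 61.7]
wrist_force: [0.5, -1.5, -0.1]
opening: 0.0457
grasp_force: 0.0
time: 37.1
ee_pos: [0.4594, 0.2599, 0.1856]
tcp_rot: [-179.9, 0.4, 142.0]
wrist_force: [0.7, 0.1, 0.3]
opening: 0.0739
grasp_force: 0.0
time: 38.1
ee_pos: [0.4513, 0.4035, 0.1856]
tcp_rot: [-179.9, 0.4, 156.6]
wrist_force: [-0.1, -0.3, 0.5]
opening: 0.0741
grasp_force: 0.0
[0.45127661 0.40362971 0.18556961] [-179.91800686    0.41306706  156.61532352] 65.38206166436986
cap xy 0.579 0.412  size 61 42 heading 1
cap xy 0.450 0.406  size 85 42 heading -23
0.93 [0.5668 0.4085 0.    ]
0.88 [0.3125 0.4449 0.    ]
0.82 [0.4219 0.065  0.    ]
0.7 [0.4533 0.4063 0.    ]
```

```bash
python3 -m inch '[[0,0.2,-4,0],[0,0.2,-8,0],[0,0.2,-12,0],[0,0.2,-15,0],[0,0.2,-17,0],[0,0.2,-17.6,0],[0,0.2,-17.6,0],[0,0.2,-17.6,0]]' 7.4 40;python3 -m inch '[[0,0,0,0],[0,0,0,0],[0,0,0,0],[0,0,0,0],[0,0,0,0],[0,0,0,0],[0,0,0,0],[0,0,0,0]]' 0 40
```

```text
time: 39.2
ee_pos: [0.4517, 0.4067, 0.0107]
tcp_rot: [180.0, 0.5, 156.7]
wrist_force: [0.3, -0.5, 0.7]
opening: 0.0737
grasp_force: 0.0
time: 40.2
ee_pos: [0.4514, 0.4065, 0.0102]
tcp_rot: [-180.0, 0.4, 156.7]
wrist_force: [-0.8, 1.1, 5.9]
opening: 0.0429
grasp_force: 41.3
```

```bash
python3 -m inch '[[0,0,3,0],[0,0,7,-5],[0,-1,11,-15],[1,-4,15,-25],[2,-9,15,-35],[3,-14,15,-45],[4.5,-20,15,-55],[6,-26,15,-65]]'; python3 -m inch '[[1,-6,0,-8],[2.5,-12,0,-16],[4,-17,0,-24],[5.5,-21,0,-30],[7,-24,0,-30],[7.7,-24.8,-2,-30],[7.7,-24.8,-4,-30],[7.7,-24.8,-4,-30]]'
```

```text
time: 41.2
ee_pos: [0.5111, 0.1444, 0.1592]
tcp_rot: [-179.9, 0.4, 91.4]
wrist_force: [0.8, -0.2, -0.4]
opening: 0.0427
grasp_force: 40.9
time: 42.2
ee_pos: [0.5867, -0.101, 0.1165]
tcp_rot: [-179.6, 0.5, 61.7]
wrist_force: [0.4, 0.2, -0.7]
opening: 0.0425
grasp_force: 40.9
```

```bash
python3 -m inch '[[0,0,-2,0],[0,0,-4,0],[0,0,-6,0],[0,0,-7.5,0],[0,0,-8.1,0],[0,0,-8.2,0],[0,0,-8.2,0],[0,0,-8.2,0]]'; python3 -m inch '[[0,0,0,0],[0,0,0,0],[0,0,0,0],[0,0,0,0],[0,0,2,0],[0,0,5,0],[0,0,9,0],[0,0,13,0]]' 5.6;  python3 -m inch '[[0,5,1,10],[0,11,2,20],[0,17,2,30],[-0.5,23,2,40],[-1,29,2,50],[-1.5,35,2,60],[-2,40,2,70],[-2,45,2,80]]' 7.4;  python3 -m inch '[[0,3,0,10],[0,5.8,0,20],[0,5.8,0,30],[0,5.8,0,38],[0,5.8,0,38],[0,5.8,0,38],[0,5.8,0,38],[0,5.8,0,38]]'
python3 - <<'E'
from h import *
p=cam("wrist"); o=bot.get_obs(); print(o["ee_pos"],o["tcp_rot"],o["q"][5]); caps(p)
for r in bot.landmark_of("cap_a",p)[:4]: print(r["score"],toz(p,r["point"],0).round(4))
E
```

```text
time: 43.2
ee_pos: [0.5885, -0.1019, 0.038]
tcp_rot: [-180.0, 0.4, 61.7]
wrist_force: [0.0, 1.1, -0.6]
opening: 0.0428
grasp_force: 41.0
time: 44.2
ee_pos: [0.5879, -0.1018, 0.1684]
tcp_rot: [-179.9, 0.4, 61.7]
wrist_force: [0.9, -0.2, -0.4]
opening: 0.0558
grasp_force: 0.0
time: 45.2
ee_pos: [0.5676, 0.35, 0.1875]
tcp_rot: [-179.9, 0.4, 142.0]
wrist_force: [0.6, 0.2, -0.0]
opening: 0.0742
grasp_force: 0.0
time: 46.2
ee_pos: [0.5681, 0.4061, 0.1873]
tcp_rot: [-179.9, 0.4, 179.6]
wrist_force: [-0.7, -0.9, -0.2]
opening: 0.0739
grasp_force: 0.0
[0.56811973 0.40608411 0.18732629] [-179.89875923    0.40530968  179.6101103 ] 36.07328061459315
cap xy 0.777 0.751  size 90 51 heading -23
cap xy 0.710 0.144  size 107 79 heading -69
cap xy 0.568 0.410  size 86 44 heading -0
0.94 [0.5671 0.4077 0.    ]
0.86 [0.5282 0.5204 0.    ]
```

```bash
python3 -m inch '[[0,0.3,-4,0],[0,0.3,-8,0],[0,0.3,-12,0],[0,0.3,-15,0],[0,0.3,-17,0],[0,0.3,-17.8,0],[0,0.3,-17.8,0],[0,0.3,-17.8,0]]' 7.4 40;python3 -m inch '[[0,0,0,0],[0,0,0,0],[0,0,0,0],[0,0,0,0],[0,0,0,0],[0,0,0,0],[0,0,0,0],[0,0,0,0]]' 0 40
```

```text
time: 47.3
ee_pos: [0.5688, 0.4096, 0.0108]
tcp_rot: [-180.0, 0.5, 179.7]
wrist_force: [-0.1, 0.2, -0.8]
opening: 0.0739
grasp_force: 0.0
time: 48.3
ee_pos: [0.5685, 0.4095, 0.0104]
tcp_rot: [-180.0, 0.5, 179.7]
wrist_force: [-0.4, -0.3, 6.2]
opening: 0.0432
grasp_force: 41.4
```

```bash
python3 -m inch '[[0,0,3,0],[0,0,7,-5],[0,-1,11,-15],[0,-4,15,-25],[0,-9,15,-35],[1,-14,15,-45],[2,-20,15,-55],[3,-26,15,-65]]'; python3 -m inch '[[1,-6,0,-10],[2,-12,0,-20],[3.5,-18,0,-30],[5,-23,0,-40],[6,-27,0,-50],[6.4,-29.1,0,-53],[6.4,-29.1,-2,-53],[6.4,-29.1,-4,-53]]'; python3 -c "
from h import *
o=bot.get_obs();print(o['ee_pos'],o['tcp_rot'],o['opening'])
p=cam('wrist');save(p,'w8')"
```

```text
time: 49.3
ee_pos: [0.598, 0.1474, 0.1591]
tcp_rot: [-179.9, 0.4, 114.4]
wrist_force: [0.3, 0.4, -1.0]
opening: 0.0428
grasp_force: 40.9
time: 50.3
ee_pos: [0.6621, -0.1416, 0.1187]
tcp_rot: [-179.9, 0.4, 61.8]
wrist_force: [-0.3, 0.6, -0.5]
opening: 0.0427
grasp_force: 40.9
[ 0.66207939 -0.14163554  0.1187414 ] [-179.89190359    0.38991912   61.7640563 ] 0.0427220650906024
```

View pics/w8.png

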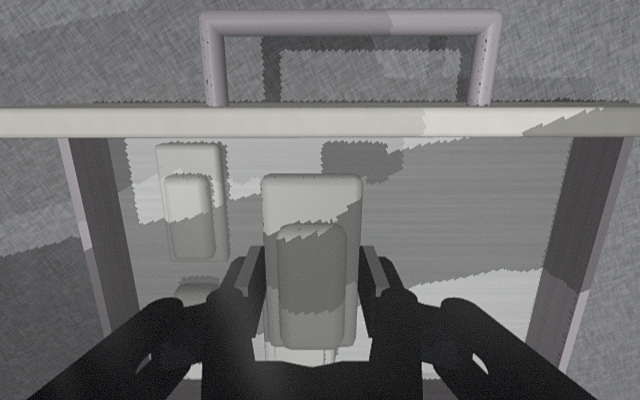

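```bash
python3 -m inch '[[0,0,-2,0],[0,0,-4,0],[0,0,-6,0],[0,0,-7.5,0],[0,0,-8.1,0],[0,0,-8.2,0],[0,0,-8.2,0],[0,0,-8.2,0]]'; python3 -m inch '[[0,0,0,0],[0,0,0,0],[0,0,0,0],[0,0,0,0],[0,0,2,0],[0,0,5,0],[0,0,9,0],[0,0,13,0]]' 5.6;python3 -m inch '[[0,2,2,10],[0,4,4,20],[0,6,4,30],[0,9,4,40],[0,12,4,50],[0,15,4,60],[0,18,4,70],[0,20,4,80]]' 3.2
python3 - <<'E'
from h import *
p=cam("top"); save(p,"t4"); caps(p); a=p["img"][80:240,330:490]
q=cam("side"); b=q["img"]
cv2.imwrite("pics/chk.png",np.hstack([cv2.resize(a,(400,400)),cv2.resize(b[90:340,180:430],(400,400))])[:,:,::-1])
E
```

```text
time: 51.35
ee_pos: [0.6625, -0.142, 0.0381]
tcp_rot: [-180.0, 0.4, 61.7]
wrist_force: [0.3, 0.2, 0.3]
opening: 0.0425
grasp_force: 40.9
time: 52.35
ee_pos: [0.662, -0.1419, 0.1702]
tcp_rot: [-180.0, 0.4, 61.7]
wrist_force: [0.7, 0.7, 0.6]
opening: 0.0561
grasp_force: 0.0
time: 53.35
ee_pos: [0.662, 0.0595, 0.2091]
tcp_rot: [-180.0, 0.5, 142.0]
wrist_force: [-0.1, -0.5, 0.3]
opening: 0.0321
grasp_force: 0.0
cap xy 0.734 0.306  size 61 59 heading -1
```

View pics/chk.png

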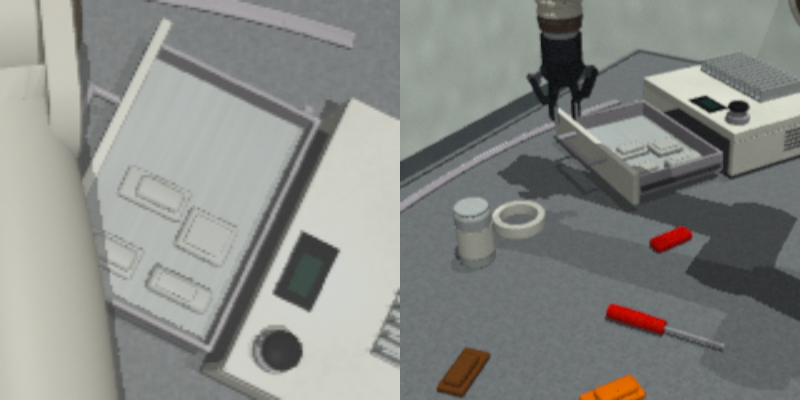

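```bash
python3 -m inch '[[1,-3,0,5],[2,-6,0,9.6],[3,-8.9,0,9.6],[3,-8.9,-3,9.6],[3,-8.9,-7,9.6],[3,-8.9,-11,9.6],[3,-8.9,-15,9.6],[3,-8.9,-15,9.6]]' 3.2 40;python3 -m inch '[[0,0,0,0],[0,0,0,0],[0,0,0,0],[0,0,0,0],[0,0,0,0],[0,0,0,0],[0,0,0,0],[0,0,0,0]]' 0 40
```

```text
time: 54.45
ee_pos: [0.6902, -0.0316, 0.0547]
tcp_rot: [-179.8, 0.1, 151.0]
wrist_force: [-0.5, -0.5, 0.8]
opening: 0.0319
grasp_force: 0.0
time: 55.45
ee_pos: [0.6923, -0.0325, 0.0599]
tcp_rot: [-179.8, 0.5, 151.1]
wrist_force: [-5.4, -6.4, -0.4]
opening: 0.0107
grasp_force: 39.1
```

```bash
python3 -m inch '[[-0.2,-0.3,0,0],[-0.6,-1.0,0,0],[-1.1,-2.0,0,0],[-1.7,-3.1,0,0],[-2.3,-4.2,0,0],[-2.9,-5.3,0,0],[-3.5,-6.5,0,0],[-4.1,-7.6,0,0]]'; python3 -m inch '[[-0.6,-1.1,0,0],[-1.2,-2.2,0,0],[-1.8,-3.3,0,0],[-2.4,-4.4,0,0],[-3,-5.5,0,0],[-3.5,-6.5,0,0],[-4,-7.4,0,0],[-4.4,-8.2,0,0]]'
```

```text
time: 56.45
ee_pos: [0.6522, -0.1077, 0.0599]
tcp_rot: [180.0, 0.6, 151.2]
wrist_force: [2.5, 0.1, 6.8]
opening: 0.0105
grasp_force: 40.0
time: 57.45
ee_pos: [0.6082, -0.1898, 0.0599]
tcp_rot: [-180.0, 0.7, 151.2]
wrist_force: [2.8, -0.2, 7.3]
opening: 0.0104
grasp_force: 39.9
```

```bash
python3 -m inch '[[-0.2,-0.4,0,0],[-0.5,-0.9,0,0],[-0.8,-1.4,0,0],[-1,-1.9,0,0],[-1.3,-2.4,0,0],[-1.5,-2.8,0,0],[-1.7,-3.1,0,0],[-1.8,-3.3,0,0]]'; python3 -m inch '[[-0.1,-0.2,0,0],[-0.2,-0.3,0,0],[-0.3,-0.5,0,0],[-0.4,-0.6,0,0],[-0.4,-0.8,0,0],[-0.5,-0.9,0,0],[-0.6,-1,0,0],[-0.6,-1.1,0,0]]'
```

```text
time: 58.45
ee_pos: [0.5906, -0.2229, 0.0599]
tcp_rot: [-180.0, 0.7, 151.2]
wrist_force: [5.5, -0.8, 6.0]
opening: 0.0109
grasp_force: 39.9
time: 59.45
ee_pos: [0.5854, -0.2326, 0.0598]
tcp_rot: [179.9, 0.7, 151.3]
wrist_force: [6.8, 4.0, 5.9]
opening: 0.0103
grasp_force: 40.1
```

```bash
python3 -m inch '[[-0.1,-0.1,0,0],[-0.2,-0.2,0,0],[-0.2,-0.3,0,0],[-0.2,-0.4,0,0],[-0.3,-0.5,0,0],[-0.3,-0.6,0,0],[-0.4,-0.7,0,0],[-0.4,-0.8,0,0]]'; python3 -m inch '[[0,-0.1,0,0],[-0.1,-0.1,0,0],[-0.1,-0.2,0,0],[-0.1,-0.2,0,0],[-0.1,-0.3,0,0],[-0.1,-0.3,0,0],[-0.1,-0.3,0,0],[-0.1,-0.3,0,0]]'
```

```text
time: 60.45
ee_pos: [0.5814, -0.24, 0.0598]
tcp_rot: [179.8, 0.7, 151.3]
wrist_force: [9.4, 11.3, 6.6]
opening: 0.0105
grasp_force: 40.3
time: 61.45
ee_pos: [0.5813, -0.2401, 0.0598]
tcp_rot: [179.6, 0.6, 151.5]
wrist_force: [14.1, 21.8, 7.4]
opening: 0.011
grasp_force: 40.6
```

```bash
python3 -m inch '[[0,0,0,0],[0,0,0,0],[0,0,0,0],[0,0,3,0],[0,0,7,0],[0,0,12,0],[0,0,17,0],[0,0,20,0]]' 3.2 ; python3 -m inch '[[-3,-1,0,0],[-7,-2,0,0],[-11,-3.5,0,0],[-13,-4.5,0,0],[-13,-4.5,0,0],[-13,-4.5,0,0],[-13,-4.5,0,0],[-13,-4.5,0,0]]' 0 60
python3 - <<'E'
from h import *
o=bot.get_obs();print(o['ee_pos'],o['wrist_force'],o['opening'])
p=cam('wrist')
for r in bot.landmark_of("start_top",p)[:2]: print(r["point"],r["score"],toz(p,r["point"],.157).round(4))
q=cam("top"); 
for r in bot.landmark_of("start_top",q)[:2]: print(r["point"],r["score"],toz(q,r["point"],.157).round(4))
cv2.imwrite("pics/shut.png",np.hstack([cv2.resize(q["img"][80:280,330:530],(400,400)),cv2.resize(p["img"],(400,250)).repeat(1,0)[[*range(250)]+[249]*150]])[:,:,::-1])
E
```

```text
time: 62.45
ee_pos: [0.5777, -0.2444, 0.2607]
tcp_rot: [-179.9, 0.6, 151.2]
wrist_force: [0.0, -0.9, -0.0]
opening: 0.0317
grasp_force: 0.0
time: 63.45
ee_pos: [0.4487, -0.2886, 0.2569]
tcp_rot: [-179.9, 0.4, 151.3]
wrist_force: [0.0, 0.2, -0.3]
opening: -0.0007
grasp_force: 0.0
[ 0.44867977 -0.28855097  0.25693896] [ 0.04109829  0.15002201 -0.26432141] -0.0006749678324123299
[316.8, 200.6] 0.66 [ 0.4502 -0.2854  0.157 ]
[440.6, 217.8] 0.74 [ 0.4549 -0.2771  0.157 ]
```

View pics/shut.png

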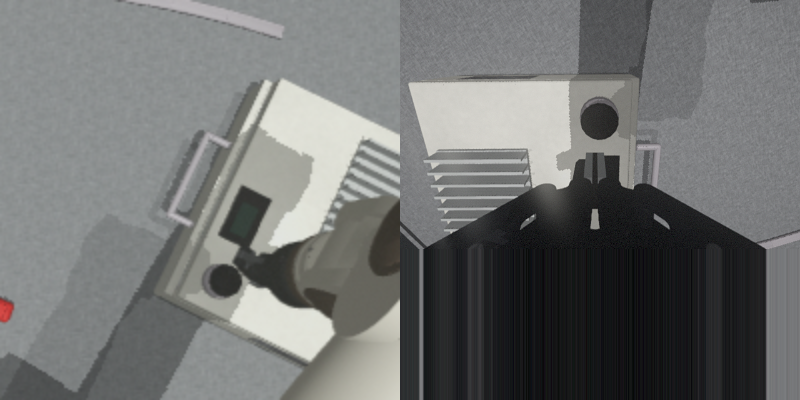

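```bash
python3 -m inch '[[0.2,0.4,-3,0],[0.2,0.4,-6,0],[0.2,0.4,-8,0],[0.2,0.4,-8.5,0],[0.2,0.4,-9,0],[0.2,0.4,-9.4,0],[0.2,0.4,-9.8,0],[0.2,0.4,-10,0]]' 0; python3 -m inch '[[0,0,-0.1,0],[0,0,-0.2,0],[0,0,-0.3,0],[0,0,-0.4,0],[0,0,-0.4,0],[0,0,-0.4,0],[0,0,-0.4,0],[0,0,-0.4,0]]'
```

```text
time: 64.65
ee_pos: [0.4504, -0.285, 0.1578]
tcp_rot: [-179.9, 0.5, 151.3]
wrist_force: [0.1, 0.7, 4.9]
opening: -0.0
grasp_force: 2.5
time: 65.65
ee_pos: [0.4504, -0.285, 0.154]
tcp_rot: [-179.9, 0.5, 151.3]
wrist_force: [-1.0, 0.5, 5.4]
opening: 0.0001
grasp_force: 3.1
```

```bash
python3 -m inch '[[0,0,-0.1,0],[0,0,-0.2,0],[0,0,-0.3,0],[0,0,-0.4,0],[0,0,-0.5,0],[0,0,-0.5,0],[0,0,-0.5,0],[0,0,-0.5,0]]'
```

```text
time: 66.65
ee_pos: [0.4506, -0.2852, 0.1527]
tcp_rot: [-179.9, 0.7, 151.3]
wrist_force: [-8.3, 4.6, 30.6]
opening: 0.0002
grasp_force: 15.7
```

```bash
python3 -m inch '[[0,0,0.5,0],[0,0,1,0],[0,0,1.6,0],[0,0,2.3,0],[0,0,4,0],[0,0,7,0],[0,0,10,0],[0,0,12,0]]'; python3 -m inch '[[-2,3,2,0],[-4,6,4,0],[-6,10,4,0],[-6,14,4,0],[-6,18,4,0],[-6,22,4,0],[-6,22,4,0],[-6,22,4,0]]'
python3 - <<'E'
from h import *
p=cam('side'); q=cam("top")
for k,z in(("start_top",.157),("pull",.068)):
  for c in(p,q):
    for r in bot.landmark_of(k,c)[:1]: print(k,r["score"],toz(c,r["point"],z).round(4))
cv2.imwrite("pics/end.png",np.hstack([cv2.resize(q["img"][80:280,330:530],(400,400)),cv2.resize(p["img"][100:350,180:430],(400,400))])[:,:,::-1])
E
```

```text
time: 67.65
ee_pos: [0.4501, -0.2849, 0.2705]
tcp_rot: [-179.9, 0.5, 151.3]
wrist_force: [1.1, -0.2, -0.1]
opening: -0.0001
grasp_force: 0.0
time: 68.65
ee_pos: [0.3901, -0.065, 0.3088]
tcp_rot: [-179.9, 0.4, 151.3]
wrist_force: [0.3, -0.1, 0.3]
opening: -0.0002
grasp_force: 0.0
start_top 0.6 [ 0.4368 -0.2415  0.157 ]
start_top 0.63 [ 0.4519 -0.2824  0.157 ]
pull 0.62 [ 0.6238 -0.2807  0.068 ]
pull 0.89 [ 0.6191 -0.2645  0.068 ]
```

View pics/end.png

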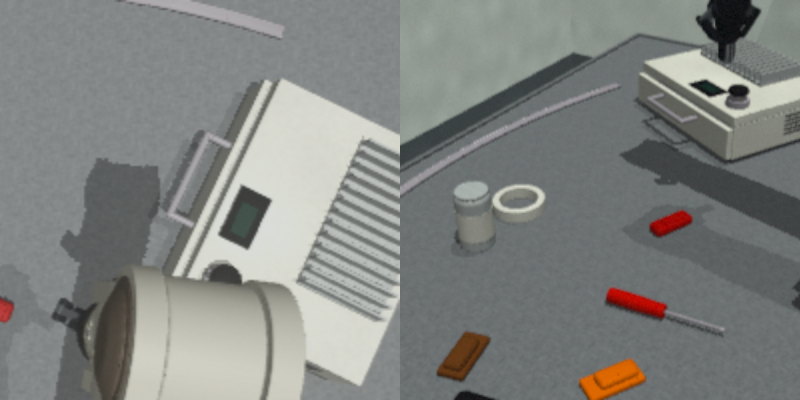

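The drawer is shut, the plunger is up and the can, tape and driver are undisturbed.

```bash
python3 -c "
from workcell import bot
print(bot.job_done())"
```

```text
the job is handed in; nothing more can be done
None
```

All four grey caps found on the bench were laid flat and face up in the drawer, the drawer was pushed home to its stop, the start plunger was pressed to its stop and came back up, and the job is handed in at about 69 s; the result of the judging was not shown.

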